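# Close the pressure filter holder evenly, by feel

## Robot

A 7-joint arm with a two-finger parallel gripper is mounted at the origin on the work surface. World frame = base frame: x ahead of the robot, y to its left, z up, the work surface at z = 0. Lengths are in m, angles in rad, forces in N, time in s.
With the tool pointing down it reaches from about 0.4 to 0.85 m from the base axis. Payload 10.4 kg.
Tool frame: the origin (TCP) lies between the finger pads; the fingertips stand 11 mm ahead of it and the grasp point (between the pads) lies 8 mm behind it; z points along the fingers, y is the direction in which the jaws open and shut (so a half turn about z gives the same grasp; the last joint's range is limited). The gripper opens to 87 mm and grips with 3 to 60 N. Pads are 19 mm wide; open, the fingers measure 117 mm over their backs; the gripper's body (75 mm by 190 mm) begins 51 mm behind the grasp point.
Start: joints at [-1.125, 0.332, -0.065, 1.46, 0.022, 1.35, -0.088], TCP at [0.282, 0.558, 0.234] pointing down, gripper open.
Joint ranges: [-2.6, 2.6], [-0.5, 2.12], [-1.47, 1.34], [0.16, 2.42], [-1.27, 4.41], [0.06, 2.06], [-2.6, 2.6]. Speed limits (rad/s): [2.22, 2.22, 2.79, 2.79, 3.14, 3.14, 3.14].

## Interface

Orientations are given as a unit quaternion [x, y, z, w].
In Python, from bench import r, eyes gives the robot as it stands.
- The arm moves only by the shell command python3 -m inch 'ROWS' [FORCE]. ROWS is a JSON object of lists of equal length, an entry for each row: "translation": the shift along the world's x, y, z scaled (see below), a list of three; "rot": the turn, a rotation vector about the world's x, y, z scaled (see below), a list of three; "jaw": the finger opening in mm, from 0 to 87. In form: {"translation": [[tx, ty, tz], ...], "rot": [[ax, ay, az], ...], "jaw": [jaw, ...]}. A call has 1 to 20 rows; each row is the pose to reach, as a shift and turn from the pose measured when the call began; what a row does not reach only later rows make up. The controller multiplies each number of a shift by 100 mm and each number of a turn by 60 degrees. A row lasts 1/10 s, in which the tool goes at most 50 mm and 8.59 degrees, less where a joint would pass 70% of its speed; a pose out of reach is approached as far as the arm can. A call with a number of a shift or a turn outside -1 to 1 is refused whole. A call with a gripper value outside its range is refused whole. The fingers move at their own pace and stop on an object; FORCE is the grip in N (left out, the last holds). Time passes only in rows, so rows that repeat a pose let the fingers close. It gives the time, the measured TCP pose, the force and the opening at its end, in the units of the state.
- r.read_state(): the state, without advancing time (a new reading comes with each control period).
- eyes.camera(name): name is "scene" or "top" or "wrist"; returns the picture (384x512x3 uint8, blue, green, red); there is no depth.
- eyes.calibration(name): a dict with "fx", "fy", "cx", "cy" (pixels), "R" (3x3) and "t" (3): a world point X has camera coordinates R X + t; the wrist camera has in their place "hand_eye" (4x4, takes a point from camera to tool coordinates, whose origin is the TCP and whose axes are the flange's). Camera axes: x right, y down, z forward; pixel columns grow to the right and rows downward; lengths in m; the calibration is good to about 2 mm. A picture is of the moment at which its call begins: read the wrist's pose just before it. calibration takes no time and is no camera call.
- r.close_job(): hands the job in, once; it reports no verdict.
The state is a dict: "time": time; "joint_positions": joint angles; "joint_vel": joint speeds; "joint_torque": joint torques, N m; "ee_pos": TCP position; "eef_rot": TCP orientation; "ft_force": force on the tool from outside, world axes, zero at the start; "torque": the same for the moment, N m; "width": finger opening in m.
Only numpy, scipy, OpenCV 4.12 (cv2) and the standard library are available. Lean on these libraries where they do the work, as an engineer would, in place of code of your own. Each camera call takes 0.05 s, during which the arm holds its last target. There are 200 camera calls.

## Task

Close the filter holder evenly so that its seal does not leak. First go round the four red bar nuts in crisscross order (each nut followed by the one diagonally opposite, then the other two) and give each about an eighth of a turn clockwise; then go round in crisscross order again and turn each one further until you feel it come up against the cover and sit snug, without overtightening. Leave the slide box, the canister and the petri dishes alone.

Things in the scene. Friction and masses are not known exactly. Their poses are not given: they have to be found in the camera images.
- lid: round steel cover of the pressure filter holder, fixed: 202 mm across, 14 mm thick, upper face 100 mm above the bench; origin at the centre of its underside. In its middle a flat disc 124 mm across, 4 mm high, with a hose barb (37 mm above the cover) and a black vent screw (22 mm high). Four red bar nuts stand in a square, each 84 mm from the centre, on top of it.
- nut1: red bar nut 1 (numbered anticlockwise from above; 3 is diagonally opposite): a flat-sided bar 66 mm long (the nut's x axis), 12 mm thick (y), from 10 to 36 mm above the origin, on a round foot 32 mm across, 6 mm high. Origin on its vertical turning axis, at the cover's upper face; z up. Clockwise from above tightens it.
- nut2: red bar nut 2 (numbered anticlockwise from above; 4 is diagonally opposite): a flat-sided bar 66 mm long (the nut's x axis), 12 mm thick (y), from 10 to 36 mm above the origin, on a round foot 32 mm across, 6 mm high. Origin on its vertical turning axis, at the cover's upper face; z up. Clockwise from above tightens it.
- nut3: red bar nut 3 (numbered anticlockwise from above; 1 is diagonally opposite): a flat-sided bar 66 mm long (the nut's x axis), 12 mm thick (y), from 10 to 36 mm above the origin, on a round foot 32 mm across, 6 mm high. Origin on its vertical turning axis, at the cover's upper face; z up. Clockwise from above tightens it.
- nut4: red bar nut 4 (numbered anticlockwise from above; 2 is diagonally opposite): a flat-sided bar 66 mm long (the nut's x axis), 12 mm thick (y), from 10 to 36 mm above the origin, on a round foot 32 mm across, 6 mm high. Origin on its vertical turning axis, at the cover's upper face; z up. Clockwise from above tightens it.
- nut1_tip (a point): end of the bar of nut 1 on its +x side, 33 mm from the turning axis, 23 mm above the cover, half-way up the bar. The nuts start almost at their loose end, turn without rising or sinking, run with a steady drag of 0.12 N m and stay where they are left.
- nut2_tip (a point): end of the bar of nut 2 on its +x side, 33 mm from the turning axis, 23 mm above the cover, half-way up the bar. Each nut begins to bear on the cover 1.0 to 1.5 rad from its start, unseen and different for each and every time.
- nut3_tip (a point): end of the bar of nut 3 on its +x side, 33 mm from the turning axis, 23 mm above the cover, half-way up the bar. Once a nut bears on the cover its torque climbs by about 3 N m per rad: snug is 0.3 to 0.7 N m.
- nut4_tip (a point): end of the bar of nut 4 on its +x side, 33 mm from the turning axis, 23 mm above the cover, half-way up the bar. More than 1.2 N m on a nut is overtight. Let go, a nut springs back a little but stays snug.
- slide_box_center (a point): centre of a closed blue slide box, 102 x 85 mm, 37 mm high, standing loose on the bench; not part of the job
- canister_center (a point): centre of a black eyepiece canister with screw cap and white band, 51 mm diameter, 74 mm high, standing loose; not part of the job
- dishes_center (a point): centre of a stack of three petri dishes, 93 mm diameter, 44 mm high, standing loose; not part of the job
There are look-alikes about, which are no part of the job. Of the things that look like the part that bears lid, the larger one is meant.

How it is judged:
On the way, in this order (a step that is already met when the one before it is completed fails the run):
1. two diagonally opposite nuts have each been turned by about an eighth of a turn, the other two not yet, and none bears on the cover (((distance of each of nut1_tip, nut3_tip from where it was at the start of the episode above 0.0145 m and distance of each of nut2_tip, nut4_tip from where it was at the start of the episode below 0.005 m and not (contact force between nut1 and lid above 0.5 N) and not (contact force between nut2 and lid above 0.5 N) and not (contact force between nut3 and lid above 0.5 N) and not (contact force between nut4 and lid above 0.5 N)) or (distance of each of nut2_tip, nut4_tip from where it was at the start of the episode above 0.0145 m and distance of each of nut1_tip, nut3_tip from where it was at the start of the episode below 0.005 m and not (contact force between nut1 and lid above 0.5 N) and not (contact force between nut2 and lid above 0.5 N) and not (contact force between nut3 and lid above 0.5 N) and not (contact force between nut4 and lid above 0.5 N)))), for 0.1 s.
2. all four nuts have been turned by about an eighth of a turn and none bears on the cover yet (distance of each of nut1_tip, nut2_tip, nut3_tip, nut4_tip from where it was at the start of the episode above 0.0145 m and not (contact force between nut1 and lid above 0.5 N) and not (contact force between nut2 and lid above 0.5 N) and not (contact force between nut3 and lid above 0.5 N) and not (contact force between nut4 and lid above 0.5 N)), for 0.1 s.
3. two diagonally opposite nuts bear on the cover, the other two not yet (((contact force between each of nut1, nut3 and lid above 2 N and not (contact force between nut2 and lid above 0.5 N) and not (contact force between nut4 and lid above 0.5 N)) or (contact force between each of nut2, nut4 and lid above 2 N and not (contact force between nut1 and lid above 0.5 N) and not (contact force between nut3 and lid above 0.5 N)))), for 0.1 s.
At the end, for the whole second after the job is handed in: All four nuts bear on the cover, each pressing on it with more than 2 N at its foot after it has been let go, and the slide box, canister and petri dishes are within 15 mm of where they stood (contact force between each of nut1, nut2, nut3, nut4 and lid above 2 N and distance of each of slide_box_center, canister_center, dishes_center from where it was at the start of the episode below 0.015 m); the robot touches nothing.
It fails at once if a nut is overtightened (more than about 1.2 N m) (contact force between any of nut1, nut2, nut3, nut4 and lid above 80 N).
It fails at once if slide box: moved more than 15 mm (distance of slide_box_center from where it was at the start of the episode above 0.015 m).
It fails at once if canister: moved more than 15 mm (distance of canister_center from where it was at the start of the episode above 0.015 m).
It fails at once if petri dishes: moved more than 15 mm (distance of dishes_center from where it was at the start of the episode above 0.015 m).
It also fails if it takes over 72 s, if anything falls off the work surface, if the arm or the gripper's body presses on something with over 40 N, if the wrist force passes 120 N, or if a joint passes its speed limit or range.

## Working session

There is one attempt and no reset: what is moved stays moved. The work goes in short steps, Python scripts to look and compute and a shell command to move; the robot and the scene stay as the last step left them, time stands still between calls to the robot, and variables do not carry over. Pictures are saved under pics/ and viewed, about 8 in all and at most 12, crops included, and the job is handed in when it is done.

```bash
mkdir -p pics; ls; python3 - <<'E'
from bench import r, eyes
import cv2
s=r.read_state();print({k:(v if isinstance(v,float) else [round(float(x),4) for x in v]) if k!='time' else v for k,v in s.items()})
for n in("scene","top"):
    cv2.imwrite(f"pics/{n}0.png",eyes.camera(n)); c=eyes.calibration(n);print(n,c)
print(eyes.calibration("wrist"))
a=cv2.imread("pics/scene0.png");b=cv2.imread("pics/top0.png")
E
```

```text
pics
{'time': 0.0, 'joint_positions': [-1.1246, 0.3329, -0.0647, 1.4609, 0.0216, 1.3499, -0.0885], 'joint_vel': [0.0002, -0.0006, -0.0004, -0.0001, 0.0001, -0.001, 0.0011], 'joint_torque': [0.0001, -62.3259, 0.0248, -38.9899, -0.0613, 0.0397, 0.0001], 'ee_pos': [0.2822, 0.5572, 0.2328], 'eef_rot': [0.2322, 0.9727, -0.0007, -0.0001], 'ft_force': [-0.096, -0.8178, -0.7393], 'torque': [-0.0673, -0.0223, 0.0125], 'width': 0.08695656695377062}
scene {'fx': 481.49938570834496, 'fy': 481.49938570834496, 'cx': 246.43228477849155, 'cy': 190.4282597026616, 'R': array([[ 0.80262914,  0.59646355, -0.00420799],
       [ 0.4241566 , -0.57569657, -0.69904552],
       [-0.41937769,  0.55928945, -0.71506479]]), 't': array([-0.41463025, -0.16012379,  1.57204895])}
top {'fx': 427.14935961801, 'fy': 427.14935961801, 'cx': 260.06403659757257, 'cy': 186.3423221399726, 'R': array([[-1.16515974e-02, -9.99930515e-01, -1.79052538e-03],
       [-9.88375031e-01,  1.17883709e-02, -1.51577812e-01],
       [ 1.51588387e-01,  3.58693945e-06, -9.88443706e-01]]), 't': array([-0.01218756,  0.5464555 ,  1.2423763 ])}
{'fx': 272.9512044608237, 'fy': 272.9512044608237, 'cx': 256.6918824934198, 'cy': 191.80846753548815, 'hand_eye': array([[ 6.99934837e-05, -9.67340170e-01, -2.53481737e-01,
         6.95081784e-02],
       [ 9.99999307e-01,  3.65560298e-04, -1.11892766e-03,
        -3.77827023e-04],
       [ 1.17504653e-03, -2.53481483e-01,  9.67339525e-01,
        -1.51644354e-01],
       [ 0.00000000e+00,  0.00000000e+00,  0.00000000e+00,
         1.00000000e+00]])}
```

View pics/top0.png

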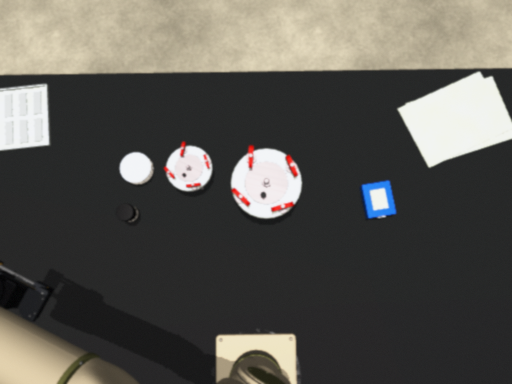

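View pics/scene0.png

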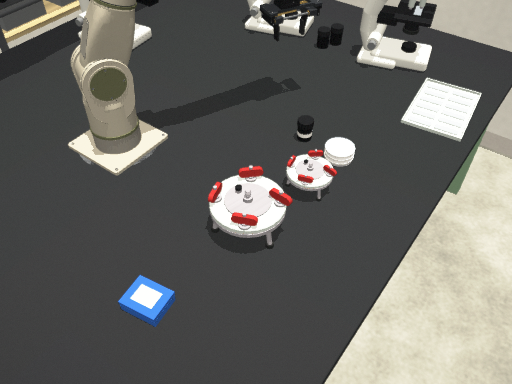

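Top view: two candidates that look like the filter holder. The larger is at px (267,183) with four red nuts at about (251,157), (292,166), (283,207) and (241,197). The smaller look-alike is at (189,168). The slide box (379,199), dishes (136,168) and canister (127,213) are clear of the larger one, so I choose the larger.

```bash
cat > h.py <<'E'
import numpy as np,cv2
from bench import r,eyes
from scipy.spatial.transform import Rotation as Ro
def cam(n):
    s=r.read_state(); im=eyes.camera(n); c=eyes.calibration(n)
    if n=="wrist":
        H=c["hand_eye"]; W=Ro.from_quat(s["eef_rot"]).as_matrix()
        A=W@H[:3,:3]; o=W@H[:3,3]+np.array(s["ee_pos"])
    else: A=c["R"].T; o=-A@c["t"]
    return im,c,A,o
def plane(px,z,c,A,o):
    px=np.atleast_2d(px).astype(float)
    d=np.c_[(px[:,0]-c["cx"])/c["fx"],(px[:,1]-c["cy"])/c["fy"],np.ones(len(px))]@A.T
    return o+d*((z-o[2])/d[:,2])[:,None]
def reds(im,amin):
    h=cv2.cvtColor(im,cv2.COLOR_BGR2HSV)
    m=(((h[...,0]<8)|(h[...,0]>172))&(h[...,1]>130)&(h[...,2]>60)).astype(np.uint8)
    cs,_=cv2.findContours(m,cv2.RETR_EXTERNAL,cv2.CHAIN_APPROX_NONE)
    return [k for k in cs if cv2.contourArea(k)>amin]
def yaw():
    W=Ro.from_quat(r.read_state()["eef_rot"]).as_matrix(); return np.degrees(np.arctan2(W[1,1],W[0,1])),W
E
python3 - <<'E'
from h import *
im,c,A,o=cam("top")
for k in reds(im,20):
    R=cv2.minAreaRect(k); p=plane(R[0],.125,c,A,o)[0]
    b=plane(cv2.boxPoints(R),.125,c,A,o)[:,:2]; e=[b[1]-b[0],b[2]-b[1]]; e.sort(key=np.linalg.norm)
    print(np.round(R[0]),p.round(3),np.linalg.norm(e,axis=1).round(3),"axis",np.degrees(np.arctan2(e[1][1],e[1][0])).round())
y,W=yaw();print("jaw yaw",y,W.round(3))
E
```

```text
[276. 208.] [ 0.472 -0.063  0.125] [0.011 0.026] axis -77.0
[289. 204.] [ 0.482 -0.099  0.125] [0.012 0.026] axis -81.0
[245. 201.] [0.493 0.025 0.125] [0.008 0.026] axis -136.0
[235. 191.] [0.52  0.051 0.125] [0.012 0.024] axis -122.0
[294. 171.] [ 0.577 -0.114  0.125] [0.011 0.028] axis -155.0
[250. 162.] [0.604 0.008 0.125] [0.009 0.029] axis 179.0
[289. 159.] [ 0.612 -0.101  0.125] [0.015 0.027] axis -155.0
[251. 148.] [0.643 0.006 0.125] [0.017 0.02 ] axis 179.0
jaw yaw 63.143816152539635 [[-0.892  0.452 -0.   ]
 [ 0.452  0.892 -0.001]
 [-0.    -0.001 -1.   ]]
```

```bash
for i in 1; do
python3 -m inch '{"translation":[[0.22,-0.45,0.1],[0.45,-1,0.2]],"rot":[[0,0,-0.1],[0,0,-0.2]],"jaw":[50,50]}' | tail -c 400
python3 -m inch '{"translation":[[0.22,-0.45,0.0],[0.45,-1,0.0]],"rot":[[0,0,-0.1],[0,0,-0.2]],"jaw":[50,50]}' | tail -c 400
python3 -m inch '{"translation":[[0.22,-0.45,0.0],[0.45,-1,0.0]],"rot":[[0,0,-0.1],[0,0,-0.2]],"jaw":[50,50]}' | tail -c 400
done
```

```text
time: 0.35
ee_pos: [0.3225, 0.4672, 0.2502]
eef_rot: [0.333, 0.943, -0.001, -0.0]
ft_force: [0.8, 0.3, 0.1]
width: 0.0779
time: 0.55
ee_pos: [0.3642, 0.3747, 0.2501]
eef_rot: [0.432, 0.902, -0.001, -0.001]
ft_force: [1.1, 0.3, -0.2]
width: 0.0631
time: 0.75
ee_pos: [0.4052, 0.2835, 0.2501]
eef_rot: [0.526, 0.851, -0.001, -0.001]
ft_force: [0.8, 0.2, 0.1]
width: 0.0524
```

```bash

python3 -m inch '{"translation":[[0.22,-0.45,0.0],[0.45,-1,0.0]],"rot":[[0,0,-0.1],[0,0,-0.2]],"jaw":[50,50]}' | tail -c 400
python3 -m inch '{"translation":[[0.22,-0.45,0.0],[0.45,-1,0.0]],"rot":[[0,0,-0.1],[0,0,-0.2]],"jaw":[50,50]}' | tail -c 400
python3 -m inch '{"translation":[[0.22,-0.45,0.0],[0.6,-1,0.15],[0.6,-1,0.2],[0.6,-1,0.2],[0.6,-1,0.2]],"rot":[[0,0,-0.1],[0,0,-0.1],[0,0,-0.1],[0,0,-0.1],[0,0,-0.1]],"jaw":[50,50,50,50,50]}' | tail -c 400
python3 - <<'E'
from h import *
im,c,A,o=cam("wrist"); cv2.imwrite("pics/w1.png",im)
print(yaw()[0],np.round(r.read_state()["joint_positions"],3),r.read_state()["torque"])
np.savez("w1.npz",A=A,o=o)
E
```

```text
time: 0.95
ee_pos: [0.4461, 0.1923, 0.2501]
eef_rot: [0.614, 0.79, -0.001, -0.001]
ft_force: [0.7, 0.7, 0.3]
width: 0.0502
time: 1.15
ee_pos: [0.487, 0.1011, 0.2501]
eef_rot: [0.694, 0.72, -0.0, -0.001]
ft_force: [0.9, 1.0, -0.4]
width: 0.0499
time: 1.65
ee_pos: [0.5467, 0.0014, 0.2697]
eef_rot: [0.731, 0.682, -0.001, -0.001]
ft_force: [-0.3, 0.2, -0.2]
width: 0.0503
-3.899227859600773 [-0.518  0.141  0.482  1.638 -0.068  1.382 -0.095] [-0.05641787  0.05230117 -0.0159579 ]
```

View pics/w1.png

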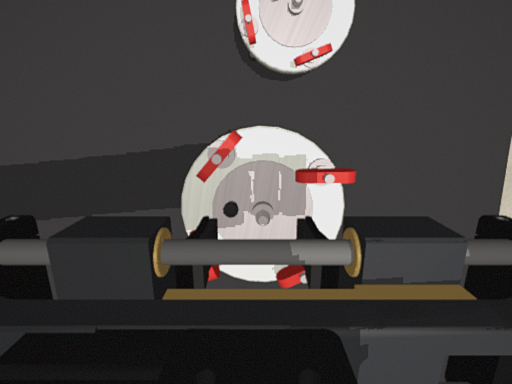

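Wrist view: the large cover is centred at about (262,203). Nuts are at (219,156) and (326,177), and two more at the bottom are hidden by the gripper. The small look-alike is at the top, (295,5). I'll shift 100 mm in -y so all four nuts show.

```bash

python3 -m inch '{"translation":[[0,-0.5,0.0],[0,-1,0.0],[0,-1,0],[0,-1,0]],"rot":[[0,0,0],[0,0,0],[0,0,0],[0,0,0]],"jaw":[40,40,40,40]}' | tail -c 400
cat > m.py <<'E'
from h import *
import sys
def measure(name):
    im,c,A,o=cam("wrist"); cv2.imwrite(name,im); h=cv2.cvtColor(im,cv2.COLOR_BGR2HSV)
    red=np.zeros(im.shape[:2],np.uint8); cv2.drawContours(red,reds(im,40),-1,255,-1)
    # close the grey bolt head gap; larger bars only
    red=cv2.morphologyEx(red,cv2.MORPH_CLOSE,np.ones((9,9)))
    cs,_=cv2.findContours(red,cv2.RETR_EXTERNAL,cv2.CHAIN_APPROX_NONE)
    out=[]
    for k in cs:
        if cv2.contourArea(k)<150: continue
        R=cv2.minAreaRect(k); bp=cv2.boxPoints(R); b=plane(bp,.13,c,A,o)[:,:2]
        e=[b[1]-b[0],b[2]-b[1]]; e.sort(key=np.linalg.norm)
        out.append((np.round(R[0]),b.mean(0).round(4),np.linalg.norm(e,axis=1).round(3),np.degrees(np.arctan2(e[1][1],e[1][0])).round(1)%180))
    return out
if __name__=="__main__":
    for x in measure(sys.argv[1]): print(*x)
    print(yaw()[0],np.round(r.read_state()["ee_pos"],4))
E
python3 m.py pics/w2.png
```

```text
time: 2.1
ee_pos: [0.5459, -0.0974, 0.2692]
eef_rot: [0.731, 0.682, -0.001, -0.002]
ft_force: [0.9, 1.2, 0.9]
width: 0.0403
[301. 192.] [ 0.5926 -0.1082] [0.019 0.064] 21.8
[194. 173.] [ 0.4782 -0.0804] [0.018 0.064] 105.5
[326.  79.] [0.6213 0.0061] [0.015 0.064] 176.0
[210.  56.] [0.5073 0.0346] [0.018 0.065] 44.8
-3.7956318193973053 [ 0.5462 -0.096   0.2691]
```

View pics/w2.png

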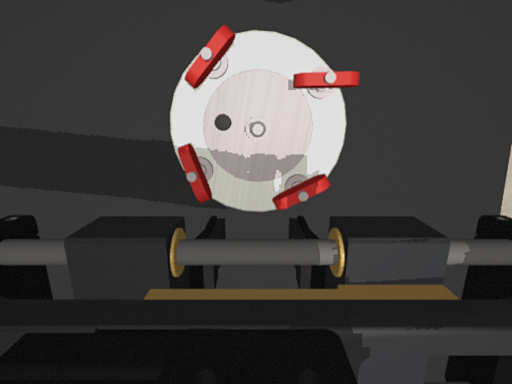

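All four nuts are seen: A (326,79), B (210,56), C (194,173), D (301,192). The diagonals measure 166 and 167 mm against 168 expected, the angles are square and the bars are 64 mm long, so I trust the choice. The centre is (0.550,-0.037). I'll start with C.

```bash

python3 -m inch '{"translation":[[-0.4,0.1,-0.3],[-0.68,0.16,-0.7],[-0.68,0.16,-0.95],[-0.68,0.16,-0.95],[-0.68,0.16,-0.95]],"rot":[[0,0,0.14],[0,0,0.28],[0,0,0.32],[0,0,0.32],[0,0,0.32]],"jaw":[40,40,40,40,40]}' 50
python3 - <<'E'
from h import *
s=r.read_state();p=np.array(s["ee_pos"]);print(p.round(4),yaw()[0],"d",(np.array([.4778,-.0801,.121])-p).round(4),np.round(s["torque"],3))
cv2.imwrite("pics/w3.png",cam("wrist")[0])
E
```

```text
time: 2.65
ee_pos: [0.4789, -0.0787, 0.175]
eef_rot: [0.606, 0.796, -0.001, -0.002]
ft_force: [-0.4, 0.5, 0.3]
width: 0.0404
[ 0.4789 -0.0787  0.175 ] 15.439596159399393 d [-0.0011 -0.0014 -0.054 ] [-0.099  0.007  0.002]
```

View pics/w3.png

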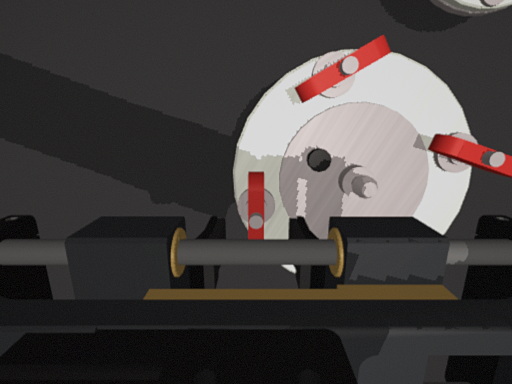

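Close view: C's bar is vertical in the picture at column 256, centred between the fingers. Descend and grip.

```bash

python3 -m inch '{"translation":[[-0.01,-0.01,-0.3],[-0.01,-0.01,-0.53],[-0.01,-0.01,-0.53],[-0.01,-0.01,-0.53],[-0.01,-0.01,-0.53],[-0.01,-0.01,-0.53],[-0.01,-0.01,-0.53]],"rot":[[0,0,0],[0,0,0],[0,0,0],[0,0,0],[0,0,0],[0,0,0],[0,0,0]],"jaw":[40,30,8,8,8,8,8]}' 50
cat > s.py <<'E'
from h import *
s=r.read_state();p=np.array(s["ee_pos"])
print("t",round(s["time"],2),p.round(4),"yaw",yaw()[0].round(2),"F",np.round(s["ft_force"],1),"T",np.round(s["torque"],3),"w",round(s["width"],4),"j7",round(s["joint_positions"][6],2))
E
python3 s.py
```

```text
time: 3.4
ee_pos: [0.4786, -0.0805, 0.124]
eef_rot: [0.606, 0.795, -0.0, -0.001]
ft_force: [-4.2, 0.0, 4.4]
width: 0.0117
t 3.4 [ 0.4786 -0.0805  0.124 ] yaw 15.39 F [-4.2  0.   4.4] T [-0.318  1.057  0.042] w 0.0117 j7 0.41
```

```bash

python3 -m inch '{"translation":[[0,0,0],[0,0,0],[0,0,0],[0,0,0],[0,0,0],[0,0,0],[0,0,0]],"rot":[[0,0,-0.14],[0,0,-0.28],[0,0,-0.42],[0,0,-0.56],[0,0,-0.68],[0,0,-0.7],[0,0,-0.7]],"jaw":[8,8,8,8,8,8,8]}' 50 >/dev/null
python3 s.py
```

```text
t 4.1 [ 0.4782 -0.0805  0.1241] yaw -26.48 F [-2.6  0.  -5.6] T [-0.183  0.635 -0.138] w 0.0116 j7 -0.31
```

```bash

python3 -m inch '{"translation":[[0,0,0],[0,0,0.02],[0,0,0.5],[0.3,0.2,0.5],[0.6,0.4,0.5],[0.9,0.5,0.5],[0.9,0.5,0.5]],"rot":[[0,0,0],[0,0,0],[0,0,0],[0,0,0.28],[0,0,0.56],[0,0,0.84],[0,0,1]],"jaw":[40,40,40,40,40,40,40]}' 50 >/dev/null
python3 s.py
python3 -m inch '{"translation":[[0.25,0.2,0],[0.54,0.37,0],[0.54,0.37,0],[0.54,0.37,0],[0.54,0.37,0],[0.54,0.37,0]],"rot":[[0,0,0.14],[0,0,0.28],[0,0,0.42],[0,0,0.56],[0,0,0.7],[0,0,0.87]],"jaw":[40,40,40,40,40,40]}' 50 >/dev/null
python3 s.py
```

```text
t 4.8 [ 0.5716 -0.0276  0.1744] yaw 8.56 F [-1.5  0.1 -0.4] T [-0.127  0.105  0.056] w 0.0395 j7 0.23
t 5.4 [0.6263 0.0095 0.1752] yaw 59.58 F [-0.7 -0.7  0.1] T [ 0.019 -0.041  0.045] w 0.0401 j7 1.04
```

```bash

python3 -m inch '{"translation":[[-0.04,-0.03,0],[-0.04,-0.03,0],[-0.04,-0.03,0],[-0.04,-0.03,-0.2],[-0.04,-0.03,-0.2]],"rot":[[0,0,0.14],[0,0,0.28],[0,0,0.44],[0,0,0.44],[0,0,0.44]],"jaw":[40,40,40,40,40]}' 50 >/dev/null
python3 s.py
python3 - <<'E'
from h import *
cv2.imwrite("pics/w4.png",cam("wrist")[0])
E
```

```text
t 5.9 [0.6217 0.0066 0.1539] yaw 86.05 F [-1.   0.  -0.1] T [ 0.03  -0.006 -0.038] w 0.0402 j7 1.49
```

View pics/w4.png

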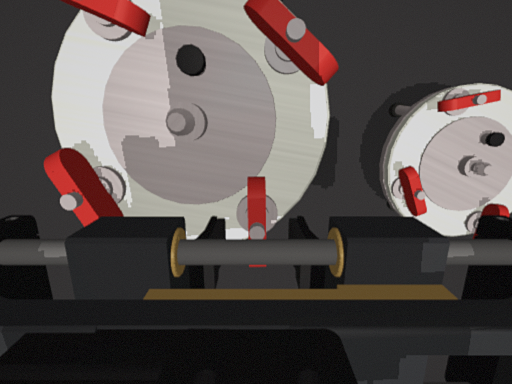

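A's bar is at column 256, aligned and centred. C at the top left, (110,10), is visibly turned. Descend and turn A.

```bash

python3 -m inch '{"translation":[[0,0,-0.3],[0,0,-0.31],[0,0,-0.31],[0,0,-0.31],[0,0,-0.31],[0,0,-0.31]],"rot":[[0,0,0],[0,0,0],[0,0,0],[0,0,0],[0,0,0],[0,0,0]],"jaw":[30,8,8,8,8,8]}' 50 >/dev/null
python3 s.py
python3 -m inch '{"translation":[[0,0,0],[0,0,0],[0,0,0],[0,0,0],[0,0,0],[0,0,0],[0,0,0]],"rot":[[0,0,-0.14],[0,0,-0.28],[0,0,-0.42],[0,0,-0.56],[0,0,-0.68],[0,0,-0.7],[0,0,-0.7]],"jaw":[8,8,8,8,8,8,8]}' 50 >/dev/null
python3 s.py
```

```text
t 6.55 [0.6229 0.0065 0.1255] yaw 85.97 F [-1.2 -0.5  6.6] T [-0.045  0.242  0.015] w 0.012 j7 1.5
t 7.25 [0.6228 0.0063 0.1256] yaw 44.11 F [-0.5 -2.3 -1.9] T [-0.394  0.116 -0.083] w 0.012 j7 0.81
```

```bash

python3 -m inch '{"translation":[[0,0,0],[0,0,0.02],[0,0,0.5],[-0.1,-0.4,0.5],[-0.2,-0.8,0.5],[-0.3,-1,0.5],[-0.3,-1,0.5],[-0.3,-1,0.5],[-0.3,-1,0.5]],"rot":[[0,0,0],[0,0,0],[0,0,0],[0,0,0.14],[0,0,0.28],[0,0,0.42],[0,0,0.56],[0,0,0.7],[0,0,0.84]],"jaw":[40,40,40,40,40,40,40,40,40]}' 50 >/dev/null
python3 s.py
python3 -m inch '{"translation":[[0,-0.15,0],[0,-0.15,0],[0,-0.15,-0.1],[0,-0.15,-0.2],[0,-0.15,-0.2]],"rot":[[0,0,0.14],[0,0,0.29],[0,0,0.29],[0,0,0.29],[0,0,0.29]],"jaw":[40,40,40,40,40]}' 50 >/dev/null
python3 s.py
```

```text
t 8.15 [ 0.5929 -0.0938  0.1761] yaw 94.91 F [-0.6 -0.2 -0.3] T [-0.019 -0.009 -0.003] w 0.0399 j7 1.81
t 8.65 [ 0.5919 -0.1081  0.1539] yaw 112.18 F [-0.6  0.5  0. ] T [ 0.062  0.055 -0.022] w 0.0399 j7 2.14
```

```bash
cat > bar.py <<'E'
from h import *
im=cam("wrist")[0]; h=cv2.cvtColor(im,cv2.COLOR_BGR2HSV)
m=((h[...,0]<8)|(h[...,0]>172))&(h[...,1]>130)&(h[...,2]>60)
for y in range(150,236,8):
    x=np.where(m[y,205:308])[0]+205
    if len(x): print(y,x.min(),x.max(),end=" | ")
print()
E
python3 bar.py
```

```text
182 246 262 | 190 246 262 | 198 246 263 | 206 246 263 | 214 246 263 | 222 246 263 | 230 246 263 |
```

```bash

python3 -m inch '{"translation":[[0,0,-0.3],[0,0,-0.31],[0,0,-0.31],[0,0,-0.31],[0,0,-0.31],[0,0,-0.31]],"rot":[[0,0,0],[0,0,0],[0,0,0],[0,0,0],[0,0,0],[0,0,0]],"jaw":[30,8,8,8,8,8]}' 50 >/dev/null
python3 s.py
python3 -m inch '{"translation":[[0,0,0],[0,0,0],[0,0,0],[0,0,0],[0,0,0],[0,0,0],[0,0,0]],"rot":[[0,0,-0.14],[0,0,-0.28],[0,0,-0.42],[0,0,-0.56],[0,0,-0.68],[0,0,-0.7],[0,0,-0.7]],"jaw":[8,8,8,8,8,8,8]}' 50 >/dev/null
python3 s.py
```

```text
t 9.3 [ 0.5932 -0.1089  0.1252] yaw 112.17 F [ 2.1 -2.3  4.3] T [-0.449 -0.211 -0.037] w 0.0115 j7 2.14
t 10.0 [ 0.5932 -0.1086  0.1253] yaw 70.32 F [ 0.5 -0.1 -2.1] T [ 0.098 -0.254 -0.077] w 0.0116 j7 1.45
```

```bash

python3 -m inch '{"translation":[[0,0,0],[0,0,0.02],[0,0,0.5],[-0.3,0.4,0.5],[-0.6,0.8,0.5],[-0.85,1,0.5],[-0.85,1,0.5],[-0.85,1,0.5]],"rot":[[0,0,0],[0,0,0],[0,0,0],[0,0,0.14],[0,0,0.28],[0,0,0.42],[0,0,0.56],[0,0,0.7]],"jaw":[40,40,40,40,40,40,40,40]}' 50 >/dev/null
python3 s.py
python3 -m inch '{"translation":[[-0.02,0.43,0],[-0.02,0.43,0],[-0.02,0.43,0],[-0.02,0.43,-0.2],[-0.02,0.43,-0.2]],"rot":[[0,0,0.14],[0,0,0.28],[0,0,0.36],[0,0,0.36],[0,0,0.36]],"jaw":[40,40,40,40,40]}' 50 >/dev/null
python3 s.py;python3 bar.py
```

```text
t 10.8 [ 0.5078 -0.0077  0.1761] yaw 112.85 F [ 0.2 -0.5  0.9] T [ 0.048  0.003 -0.052] w 0.0401 j7 1.92
t 11.3 [0.5046 0.0351 0.1546] yaw 134.5 F [-0.  -0.3 -0.6] T [0.125 0.119 0.018] w 0.0402 j7 2.22
182 246 262 | 190 246 262 | 198 245 262 | 206 246 262 | 214 246 262 | 222 246 262 | 230 246 262 |
```

```bash

python3 -m inch '{"translation":[[0.01,0,-0.3],[0.01,0,-0.31],[0.01,0,-0.31],[0.01,0,-0.31],[0.01,0,-0.31],[0.01,0,-0.31]],"rot":[[0,0,0],[0,0,0],[0,0,0],[0,0,0],[0,0,0],[0,0,0]],"jaw":[30,8,8,8,8,8]}' 50 >/dev/null
python3 s.py
python3 -m inch '{"translation":[[0,0,0],[0,0,0],[0,0,0],[0,0,0],[0,0,0],[0,0,0],[0,0,0]],"rot":[[0,0,-0.14],[0,0,-0.28],[0,0,-0.42],[0,0,-0.56],[0,0,-0.68],[0,0,-0.7],[0,0,-0.7]],"jaw":[8,8,8,8,8,8,8]}' 50 >/dev/null
python3 s.py
python3 -m inch '{"translation":[[0,0,0],[0,0,0],[0,0,0],[0,0,0]],"rot":[[0,0,-0.05],[0,0,-0.1],[0,0,-0.15],[0,0,-0.18]],"jaw":[8,8,8,8]}' 50 >/dev/null
python3 s.py
```

```text
t 11.95 [0.5069 0.0351 0.126 ] yaw 134.46 F [-0.4 -0.4  7.1] T [-0.078  0.321  0.024] w 0.0117 j7 2.22
t 12.65 [0.5069 0.0353 0.1261] yaw 92.62 F [-0.3  1.1 -1.7] T [ 0.216 -0.018 -0.052] w 0.0118 j7 1.5
t 13.05 [0.5069 0.0353 0.1261] yaw 81.91 F [ 1.   0.5 -3.6] T [ 0.221 -0.192  0.073] w 0.012 j7 1.31
```

```bash

cat > t.py <<'E'
from h import *
s=r.read_state()
print("t",round(s["time"],2),"yaw",yaw()[0].round(2),"Tz",round(float(s["torque"][2]),3),"j7T",round(float(s["joint_torque"][6]),3),"F",np.round(s["ft_force"],1),"w",round(s["width"],4))
E
python3 t.py
for i in 1 2; do
python3 -m inch '{"translation":[[0,0,0],[0,0,0]],"rot":[[0,0,-0.05],[0,0,-0.1]],"jaw":[8,8]}' 50 >/dev/null
python3 t.py; done
```

```text
t 13.05 yaw 81.91 Tz 0.073 j7T 0.179 F [ 1.   0.5 -3.6] w 0.012
t 13.25 yaw 76.01 Tz 0.137 j7T 1.013 F [ 0.8 -0.1 -3. ] w 0.0113
t 13.45 yaw 70.1 Tz 0.1 j7T 0.98 F [ 1.   0.4 -3.3] w 0.0118
```

```bash

python3 -m inch '{"translation":[[0,0,0],[0,0,0]],"rot":[[0,0,-0.05],[0,0,-0.1]],"jaw":[8,8]}' 50 >/dev/null
python3 t.py
python3 -m inch '{"translation":[[0,0,0],[0,0,0]],"rot":[[0,0,-0.04],[0,0,-0.06]],"jaw":[8,8]}' 50 >/dev/null
python3 t.py
```

```text
t 13.65 yaw 64.19 Tz 0.288 j7T 0.88 F [ 0.7  0.3 -3.8] w 0.0116
t 13.85 yaw 60.7 Tz 0.319 j7T -0.259 F [ 1.9  0.2 -3.1] w 0.0115
```

```bash

python3 -m inch '{"translation":[[0,0,0],[0,0,0]],"rot":[[0,0,-0.04],[0,0,-0.04]],"jaw":[8,8]}' 50 >/dev/null
python3 t.py
python3 -m inch '{"translation":[[0,0,0]],"rot":[[0,0,0]],"jaw":[8]}' 50 >/dev/null
python3 t.py
```

```text
t 14.05 yaw 58.4 Tz 0.251 j7T -0.954 F [ 0.4 -0.6 -3.3] w 0.0117
t 14.15 yaw 58.53 Tz 0.147 j7T -0.291 F [ 0.6 -0.3 -2.9] w 0.0116
```

```bash

python3 -m inch '{"translation":[[0,0,0]],"rot":[[0,0,-0.04]],"jaw":[8]}' 50 >/dev/null
python3 t.py
python3 -m inch '{"translation":[[0,0,0]],"rot":[[0,0,-0.03]],"jaw":[8]}' 50 >/dev/null
python3 t.py
python3 -m inch '{"translation":[[0,0,0]],"rot":[[0,0,0]],"jaw":[8]}' 50 >/dev/null
python3 t.py
```

```text
t 14.25 yaw 56.26 Tz 0.478 j7T 1.063 F [ 1.   0.7 -3.8] w 0.0117
t 14.35 yaw 54.48 Tz 0.477 j7T 0.023 F [ 1.  -0.3 -4.1] w 0.0115
t 14.45 yaw 54.51 Tz 0.391 j7T -0.923 F [ 2.   0.5 -3.3] w 0.0119
```

```bash

python3 -m inch '{"translation":[[0,0,0],[0,0,0]],"rot":[[0,0,-0.03],[0,0,-0.03]],"jaw":[8,8]}' 50 >/dev/null
python3 t.py
python3 -m inch '{"translation":[[0,0,0],[0,0,0],[0,0,0.02],[0,0,0.5],[0.3,-0.4,0.5],[0.6,-0.8,0.5],[0.86,-1,0.5],[0.86,-1,0.5]],"rot":[[0,0,0],[0,0,0],[0,0,0],[0,0,0],[0,0,0.14],[0,0,0.2],[0,0,0.28],[0,0,0.28]],"jaw":[8,40,40,40,40,40,40,40]}' 50 >/dev/null
python3 s.py
```

```text
t 14.65 yaw 52.75 Tz 0.46 j7T -0.976 F [ 1.2  0.6 -3.9] w 0.0116
t 15.45 [ 0.595  -0.0693  0.1761] yaw 69.44 F [-1.1  0.5  0. ] T [-0.01   0.061 -0.059] w 0.0396 j7 1.35
```

```bash

python3 -m inch '{"translation":[[-0.02,-0.39,0],[-0.02,-0.39,-0.1],[-0.02,-0.39,-0.2],[-0.02,-0.39,-0.2]],"rot":[[0,0,0.02],[0,0,0.02],[0,0,0.02],[0,0,0.02]],"jaw":[40,40,40,40]}' 50 >/dev/null
python3 s.py;python3 bar.py
```

```text
t 15.85 [ 0.5921 -0.1069  0.1546] yaw 70.68 F [ 0.2  0.4 -0.3] T [ 0.069  0.055 -0.041] w 0.0399 j7 1.44
182 247 263 | 190 247 263 | 198 246 263 | 206 247 263 | 214 247 263 | 222 247 263 | 230 246 263 |
```

```bash

python3 -m inch '{"translation":[[0,0,-0.3],[0,0,-0.31],[0,0,-0.31],[0,0,-0.31],[0,0,-0.31],[0,0,-0.31]],"rot":[[0,0,0],[0,0,0],[0,0,0],[0,0,0],[0,0,0],[0,0,0]],"jaw":[30,8,8,8,8,8]}' 50 >/dev/null
python3 s.py
python3 -m inch '{"translation":[[0,0,0],[0,0,0],[0,0,0],[0,0,0]],"rot":[[0,0,-0.07],[0,0,-0.14],[0,0,-0.2],[0,0,-0.24]],"jaw":[8,8,8,8]}' 50 >/dev/null
python3 t.py
```

```text
t 16.5 [ 0.5926 -0.1083  0.1258] yaw 70.63 F [-3.6 -4.1  3.8] T [-0.994  0.777 -0.063] w 0.0115 j7 1.45
t 16.9 yaw 56.11 Tz 0.134 j7T 0.353 F [ 1.  -1.9 -6.2] w 0.0111
```

```bash

python3 -m inch '{"translation":[[0,0,0]],"rot":[[0,0,-0.05]],"jaw":[8]}' 50 >/dev/null
python3 t.py
python3 -m inch '{"translation":[[0,0,0]],"rot":[[0,0,-0.05]],"jaw":[8]}' 50 >/dev/null
python3 t.py
python3 -m inch '{"translation":[[0,0,0]],"rot":[[0,0,-0.05]],"jaw":[8]}' 50 >/dev/null
python3 t.py
```

```text
t 17.0 yaw 53.02 Tz 0.158 j7T 1.129 F [ 1.2 -1.4 -7.1] w 0.0118
t 17.1 yaw 49.91 Tz 0.18 j7T 0.95 F [ 1.1 -1.2 -7.6] w 0.0116
t 17.2 yaw 46.79 Tz 0.147 j7T 0.954 F [ 1.  -1.3 -7.9] w 0.0115
```

```bash

python3 -m inch '{"translation":[[0,0,0]],"rot":[[0,0,-0.05]],"jaw":[8]}' 50 >/dev/null
python3 t.py
python3 -m inch '{"translation":[[0,0,0]],"rot":[[0,0,-0.05]],"jaw":[8]}' 50 >/dev/null
python3 t.py
python3 -m inch '{"translation":[[0,0,0]],"rot":[[0,0,-0.05]],"jaw":[8]}' 50 >/dev/null
python3 t.py
```

```text
t 17.3 yaw 43.68 Tz 0.125 j7T 0.948 F [ 0.8 -1.1 -7.1] w 0.0115
t 17.4 yaw 40.56 Tz 0.085 j7T 0.947 F [ 1.8 -2.9 -6.8] w 0.0113
t 17.5 yaw 37.45 Tz 0.186 j7T 0.935 F [ 1.  -0.9 -6.9] w 0.0117
```

```bash

python3 -m inch '{"translation":[[0,0,0]],"rot":[[0,0,-0.05]],"jaw":[8]}' 50 >/dev/null
python3 t.py
python3 -m inch '{"translation":[[0,0,0]],"rot":[[0,0,-0.05]],"jaw":[8]}' 50 >/dev/null
python3 t.py
```

```text
t 17.6 yaw 34.33 Tz 0.243 j7T 0.866 F [ 1.9 -2.  -7.1] w 0.0115
t 17.7 yaw 31.23 Tz 0.289 j7T 0.783 F [ 1.5 -1.7 -6.5] w 0.012
```

```bash

python3 -m inch '{"translation":[[0,0,0]],"rot":[[0,0,-0.05]],"jaw":[8]}' 50 >/dev/null
python3 t.py
python3 -m inch '{"translation":[[0,0,0],[0,0,0]],"rot":[[0,0,-0.03],[0,0,-0.03]],"jaw":[8,8]}' 50 >/dev/null
python3 t.py
```

```text
t 17.8 yaw 28.14 Tz 0.353 j7T 0.695 F [ 0.6 -1.9 -7.1] w 0.0112
t 18.0 yaw 26.34 Tz 0.268 j7T -0.902 F [ 1.6 -2.9 -7.1] w 0.0114
```

```bash

python3 -m inch '{"translation":[[0,0,0]],"rot":[[0,0,-0.04]],"jaw":[8]}' 50 >/dev/null
python3 t.py
python3 -m inch '{"translation":[[0,0,0]],"rot":[[0,0,0]],"jaw":[8]}' 50 >/dev/null
python3 t.py
```

```text
t 18.1 yaw 24.01 Tz 0.464 j7T 0.926 F [ 1.3 -2.  -7. ] w 0.0113
t 18.2 yaw 24.05 Tz 0.266 j7T -1.026 F [ 0.3 -2.5 -6.6] w 0.0119
```

```bash

python3 -m inch '{"translation":[[0,0,0],[0,0,0]],"rot":[[0,0,-0.04],[0,0,-0.04]],"jaw":[8,8]}' 50 >/dev/null
python3 t.py
python3 -m inch '{"translation":[[0,0,0]],"rot":[[0,0,-0.03]],"jaw":[8]}' 50 >/dev/null
python3 t.py
python3 -m inch '{"translation":[[0,0,0]],"rot":[[0,0,0]],"jaw":[8]}' 50 >/dev/null
python3 t.py
```

```text
t 18.4 yaw 21.73 Tz 0.456 j7T -1.086 F [ 2.4 -2.4 -7.6] w 0.0116
t 18.5 yaw 20.0 Tz 0.579 j7T 0.453 F [ 1.6 -2.6 -7.6] w 0.0116
t 18.6 yaw 20.0 Tz 0.485 j7T -0.956 F [ 2.  -2.1 -7.6] w 0.0118
```

```bash

python3 -m inch '{"translation":[[0,0,0],[0,0,0],[0,0,0.2],[0,0,0.2]],"rot":[[0,0,0],[0,0,0],[0,0,0],[0,0,0]],"jaw":[40,40,40,40]}' 50 >/dev/null
python3 s.py; python3 bar.py
python3 -m inch '{"translation":[[0,0.1,0.3],[0.1,0.4,0.3],[0.2,0.8,0.3],[0.3,1,0.3],[0.3,1,0.3]],"rot":[[0,0,0],[0,0,0.1],[0,0,0.2],[0,0,0.3],[0,0,0.4]],"jaw":[40,40,40,40,40]}' 50 >/dev/null
python3 s.py
```

```text
t 19.0 [ 0.595  -0.1076  0.1487] yaw 20.0 F [ 0.4 -0.5  0.4] T [-0.065 -0.015  0.006] w 0.0352 j7 0.61
182 235 253 | 190 236 255 | 198 237 257 | 206 239 259 | 214 241 260 | 222 243 262 | 230 245 264 | 
t 19.55 [ 0.6253 -0.002   0.1766] yaw 44.62 F [-0.3  0.4  0.3] T [-0.043  0.023 -0.035] w 0.0396 j7 0.83
```

```bash

python3 -m inch '{"translation":[[-0.03,0.08,-0.1],[-0.03,0.08,-0.22],[-0.03,0.08,-0.22]],"rot":[[0,0,0],[0,0,0],[0,0,0]],"jaw":[40,40,40]}' 50 >/dev/null
python3 s.py;python3 bar.py
python3 -m inch '{"translation":[[0,0,-0.3],[0,0,-0.3],[0,0,-0.3],[0,0,-0.3],[0,0,-0.3],[0,0,-0.3]],"rot":[[0,0,0],[0,0,0],[0,0,0],[0,0,0],[0,0,0],[0,0,0]],"jaw":[40,40,8,8,8,8]}' 50 >/dev/null
python3 s.py
python3 -m inch '{"translation":[[0,0,0],[0,0,0],[0,0,0],[0,0,0]],"rot":[[0,0,-0.07],[0,0,-0.14],[0,0,-0.2],[0,0,-0.24]],"jaw":[8,8,8,8]}' 50 >/dev/null
python3 t.py
```

```text
t 19.85 [0.6208 0.0062 0.1519] yaw 44.5 F [-0.8 -0.1 -0.7] T [-0.012  0.009 -0.066] w 0.0401 j7 0.82
182 251 267 | 190 251 268 | 198 251 268 | 206 251 268 | 214 251 267 | 222 251 267 | 230 250 267 | 
t 20.5 [0.6218 0.0056 0.124 ] yaw 44.48 F [0.5 0.  0.3] T [-0.004 -0.028  0.002] w 0.0156 j7 0.83
t 20.9 yaw 29.99 Tz 0.137 j7T 0.348 F [ 4.   1.3 -3.3] w 0.0116
```

```bash

python3 -m inch '{"translation":[[0,0,0]],"rot":[[0,0,-0.05]],"jaw":[8]}' 50 >/dev/null
python3 t.py
python3 -m inch '{"translation":[[0,0,0]],"rot":[[0,0,-0.05]],"jaw":[8]}' 50 >/dev/null
python3 t.py
python3 -m inch '{"translation":[[0,0,0]],"rot":[[0,0,-0.05]],"jaw":[8]}' 50 >/dev/null
python3 t.py
```

```text
t 21.0 yaw 26.91 Tz 0.086 j7T 1.115 F [-0.2 -1.5 -3.7] w 0.0119
t 21.1 yaw 23.79 Tz 0.141 j7T 0.939 F [ 1.3 -0.9 -2.9] w 0.012
t 21.2 yaw 20.68 Tz 0.063 j7T 0.943 F [ 0.7 -0.1 -3.5] w 0.0115
```

```bash

python3 -m inch '{"translation":[[0,0,0]],"rot":[[0,0,-0.05]],"jaw":[8]}' 50 >/dev/null
python3 t.py
python3 -m inch '{"translation":[[0,0,0]],"rot":[[0,0,-0.05]],"jaw":[8]}' 50 >/dev/null
python3 t.py
python3 -m inch '{"translation":[[0,0,0]],"rot":[[0,0,-0.05]],"jaw":[8]}' 50 >/dev/null
python3 t.py
```

```text
t 21.3 yaw 17.56 Tz 0.141 j7T 0.936 F [ 1.8 -1.1 -2.9] w 0.0113
t 21.4 yaw 14.44 Tz 0.132 j7T 0.934 F [ 1.3 -0.6 -3.2] w 0.0117
t 21.5 yaw 11.33 Tz 0.148 j7T 0.919 F [ 1.   0.2 -4.1] w 0.0116
```

```bash

python3 -m inch '{"translation":[[0,0,0]],"rot":[[0,0,-0.05]],"jaw":[8]}' 50 >/dev/null
python3 t.py
python3 -m inch '{"translation":[[0,0,0]],"rot":[[0,0,-0.05]],"jaw":[8]}' 50 >/dev/null
python3 t.py
python3 -m inch '{"translation":[[0,0,0]],"rot":[[0,0,-0.05]],"jaw":[8]}' 50 >/dev/null
python3 t.py
```

```text
t 21.6 yaw 8.21 Tz 0.172 j7T 0.848 F [ 1.3 -0.3 -2.5] w 0.0115
t 21.7 yaw 5.1 Tz 0.314 j7T 0.766 F [ 1.7 -0.5 -3.4] w 0.0119
t 21.8 yaw 2.0 Tz 0.351 j7T 0.678 F [ 1.2  0.2 -4. ] w 0.0113
```

```bash

python3 -m inch '{"translation":[[0,0,0]],"rot":[[0,0,-0.05]],"jaw":[8]}' 50 >/dev/null
python3 t.py
python3 -m inch '{"translation":[[0,0,0]],"rot":[[0,0,-0.05]],"jaw":[8]}' 50 >/dev/null
python3 t.py
python3 -m inch '{"translation":[[0,0,0]],"rot":[[0,0,0]],"jaw":[8]}' 50 >/dev/null
python3 t.py
```

```text
t 21.9 yaw -1.09 Tz 0.467 j7T 0.59 F [ 1.1 -0.7 -3.4] w 0.0118
t 22.0 yaw -4.18 Tz 0.526 j7T 0.502 F [ 1.5 -0.4 -4. ] w 0.0118
t 22.1 yaw -4.19 Tz 0.44 j7T -1.336 F [ 0.3 -0.4 -3.9] w 0.0116
```

```bash

python3 -m inch '{"translation":[[0,0,0],[0,0,0],[0,0,0.2],[0,0,0.25]],"rot":[[0,0,0],[0,0,0],[0,0,0],[0,0,0]],"jaw":[40,40,40,40]}' 50 >/dev/null
python3 bar.py
python3 -m inch '{"translation":[[-0.2,-0.1,0.25],[-0.4,-0.3,0.25],[-0.8,-0.5,0.25],[-1,-0.6,0.25],[-1,-0.6,0.25]],"rot":[[0,0,0],[0,0,-0.1],[0,0,-0.2],[0,0,-0.3],[0,0,-0.37]],"jaw":[40,40,40,40,40]}' 50 >/dev/null
python3 s.py
```

```text
182 238 255 | 190 238 256 | 198 240 258 | 206 241 260 | 214 243 262 | 222 245 263 | 230 247 265 | 
t 23.05 [ 0.5213 -0.0555  0.176 ] yaw -26.77 F [ 0.9  0.1 -0.8] T [-0.067  0.006  0.048] w 0.0399 j7 -0.35
```

```bash

python3 -m inch '{"translation":[[-0.3,-0.2,0],[-0.42,-0.24,-0.1],[-0.43,-0.25,-0.22],[-0.43,-0.25,-0.22]],"rot":[[0,0,0],[0,0,0],[0,0,0],[0,0,0]],"jaw":[40,40,40,40]}' 50 >/dev/null
python3 s.py;python3 bar.py
python3 -m inch '{"translation":[[0,0,-0.3],[0,0,-0.3],[0,0,-0.3],[0,0,-0.3],[0,0,-0.3],[0,0,-0.3],[0,0,-0.3]],"rot":[[0,0,0],[0,0,0],[0,0,0],[0,0,0],[0,0,0],[0,0,0],[0,0,0]],"jaw":[30,8,8,8,8,8,8]}' 50 >/dev/null
python3 s.py
python3 -m inch '{"translation":[[0,0,0],[0,0,0],[0,0,0],[0,0,0]],"rot":[[0,0,-0.07],[0,0,-0.14],[0,0,-0.2],[0,0,-0.24]],"jaw":[8,8,8,8]}' 50 >/dev/null
python3 t.py
```

```text
t 23.45 [ 0.4776 -0.08    0.1526] yaw -26.74 F [-0.2 -0.1  0.9] T [-0.078  0.042 -0.012] w 0.0401 j7 -0.34
182 249 266 | 190 249 266 | 198 249 266 | 206 249 266 | 214 249 266 | 222 249 266 | 230 249 266 | 
t 24.2 [ 0.4786 -0.0797  0.1244] yaw -26.72 F [-2.8  0.9  6.6] T [ 0.243  0.945 -0.001] w 0.0114 j7 -0.31
t 24.6 yaw -41.25 Tz 0.068 j7T 0.366 F [ 0.8 -1.2 -4.9] w 0.0118
```

Contact for C is expected between -42 and -71 degrees.

```bash

python3 -m inch '{"translation":[[0,0,0]],"rot":[[0,0,-0.05]],"jaw":[8]}' 50 >/dev/null
python3 t.py
python3 -m inch '{"translation":[[0,0,0]],"rot":[[0,0,-0.05]],"jaw":[8]}' 50 >/dev/null
python3 t.py
python3 -m inch '{"translation":[[0,0,0]],"rot":[[0,0,-0.05]],"jaw":[8]}' 50 >/dev/null
python3 t.py
```

```text
t 24.7 yaw -44.34 Tz 0.102 j7T 1.169 F [ 2.  -0.8 -8.2] w 0.0114
t 24.8 yaw -47.46 Tz 0.163 j7T 0.984 F [ 2.  -0.5 -8.1] w 0.0116
t 24.9 yaw -50.57 Tz 0.153 j7T 0.989 F [ 2.2 -0.6 -8.2] w 0.0121
```

```bash

python3 -m inch '{"translation":[[0,0,0]],"rot":[[0,0,-0.05]],"jaw":[8]}' 50 >/dev/null
python3 t.py
python3 -m inch '{"translation":[[0,0,0]],"rot":[[0,0,-0.05]],"jaw":[8]}' 50 >/dev/null
python3 t.py
python3 -m inch '{"translation":[[0,0,0]],"rot":[[0,0,-0.05]],"jaw":[8]}' 50 >/dev/null
python3 t.py
```

```text
t 25.0 yaw -53.68 Tz 0.186 j7T 0.982 F [ 2.3  0.  -7.9] w 0.0116
t 25.1 yaw -56.8 Tz 0.203 j7T 0.961 F [ 1.6  0.2 -7.5] w 0.0116
t 25.2 yaw -59.91 Tz 0.173 j7T 0.887 F [ 1.4 -0.9 -7.8] w 0.0117
```

```bash

python3 -m inch '{"translation":[[0,0,0]],"rot":[[0,0,-0.05]],"jaw":[8]}' 50 >/dev/null
python3 t.py
python3 -m inch '{"translation":[[0,0,0]],"rot":[[0,0,-0.05]],"jaw":[8]}' 50 >/dev/null
python3 t.py
python3 -m inch '{"translation":[[0,0,0]],"rot":[[0,0,-0.05]],"jaw":[8]}' 50 >/dev/null
python3 t.py
```

```text
t 25.3 yaw -63.01 Tz 0.303 j7T 0.804 F [ 2.4 -0.2 -8.2] w 0.0117
t 25.4 yaw -66.1 Tz 0.349 j7T 0.714 F [ 2.3 -0.3 -7.4] w 0.0115
t 25.5 yaw -69.19 Tz 0.497 j7T 0.624 F [ 1.9 -1.1 -8.5] w 0.0116
```

```bash

python3 -m inch '{"translation":[[0,0,0],[0,0,0]],"rot":[[0,0,-0.05],[0,0,-0.05]],"jaw":[8,8]}' 50 >/dev/null
python3 t.py
python3 -m inch '{"translation":[[0,0,0],[0,0,0],[0,0,0.2],[0,0,0.6],[0.2,-0.2,1],[0.6,-0.4,1],[0.7,-0.4,1]],"rot":[[0,0,0],[0,0,0],[0,0,0],[0,0,0.1],[0,0,0.3],[0,0,0.6],[0,0,1]],"jaw":[40,40,40,40,40,40,40]}' 50 >/dev/null
python3 s.py
python3 -m inch '{"translation":[[0,-0.2,0.2],[0,-0.2,0.5],[0,-0.2,0.5],[0,-0.2,0.5],[0,-0.2,0.5]],"rot":[[0,0,0.14],[0,0,0.28],[0,0,0.42],[0,0,0.55],[0,0,0.6]],"jaw":[40,40,40,40,40]}' 50 >/dev/null
python3 m.py pics/w5.png
```

```text
t 25.7 yaw -72.2 Tz 0.406 j7T -1.392 F [ 2.9  0.1 -8.1] w 0.0117
t 26.4 [ 0.5513 -0.121   0.2264] yaw -41.71 F [0.4 0.4 0.3] T [-0.117  0.201 -0.055] w 0.0397 j7 -0.44
[290. 150.] [ 0.5925 -0.109 ] [0.013 0.064] 123.0
[182. 133.] [ 0.4779 -0.0798] [0.015 0.064] 29.4
[312.  33.] [0.6212 0.0032] [0.018 0.061] 96.3
[193.  10.] [0.5078 0.0342] [0.02  0.065] 154.5
-5.343297609994875 [ 0.5514 -0.1411  0.277 ]
```

View pics/w5.png

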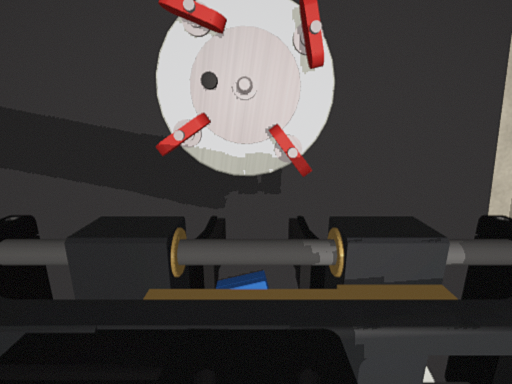

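Wrist view: all four bars are turned well past their starts. B at the top edge, (193,10), is clipped. I'll take one cleaner measurement with all bars in view, plus a check that the loose objects haven't moved.

```bash

python3 -m inch '{"translation":[[0,0.4,0],[0,0.4,0],[0,0.4,0]],"rot":[[0,0,0],[0,0,0],[0,0,0]],"jaw":[40,40,40]}' 50 >/dev/null
python3 m.py pics/w6.png
python3 - <<'E'
from h import *
a=cv2.imread("pics/scene0.png");b=cam("scene")[0]
for n,(x,y,w,h) in dict(box=(110,270,70,60),can=(292,110,26,34),dish=(322,135,36,32)).items():
    A,B=[cv2.cvtColor(i[y:y+h,x:x+w],cv2.COLOR_BGR2GRAY).astype(np.float32) for i in(a,b)]
    print(n,cv2.phaseCorrelate(A,B))
print(np.round(r.read_state()["ft_force"],1))
E
```

```text
[292. 186.] [ 0.5924 -0.1084] [0.013 0.065] 122.3
[188. 171.] [ 0.4783 -0.0801] [0.013 0.065] 28.8
[314.  75.] [0.6209 0.0062] [0.017 0.064] 95.9
[198.  56.] [0.5067 0.0345] [0.015 0.065] 153.2
-5.352171993985338 [ 0.5515 -0.1012  0.2773]
box ((0.01687276991047071, -0.028204690166834467), 1.003694040907754)
can ((0.45513899755360576, -0.07369194482821229), 1.0030903458104703)
dish ((-0.0002501464072643955, -0.04501322426548526), 1.0005216753731172)
[0.4 0.1 0. ]
```

```bash
python3 -c "
from bench import r
print(r.close_job(), r.read_state()['time'])"
```

```text
the job is handed in; nothing more can be done
the job is handed in; nothing more can be done
```

All four bar nuts on the larger filter holder are snug by my measurements. I handed the job in at about 28 s of the 72 s allowed; no verdict comes back.

**First round:** I turned each nut about 42° clockwise, in the order C, A, D, B, where C–A and D–B are the diagonal pairs.

**Second round:** I went round again in the order B, D, A, C, turning each nut until the torque climbed from the drag level (about 0.12 N m). I took each to about 0.48–0.58 N m while turning. The estimated turn at contact lay in the expected 1.0–1.5 rad for all four nuts.

**Last checks:**
- **Springback:** after release, each bar sits about 3.5–4.5° past the angle where I judged it met the cover. That fits a small springback with the nut still bearing. The foot force itself cannot be measured.
- **Loose objects:** in the scene camera the slide box and petri dishes have not moved. The canister patch differs by 0.45 pixel, about 1 mm, which I put down to noise or shadow.
- **Gripper:** it is clear of everything, with wrist force near zero.

**Disagreements:**
- **Torque slope:** torque rose more slowly with tool angle than the stated 3 N m per rad, and static readings were about 0.1–0.2 N m below the moving ones. I put this down to the bar yielding slightly in the pads.
- **Nut A:** the gripper was still closing when I began its second turn. Its final angle is consistent with the others.

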